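# Click the label selector wheel to the red tooth and feed a label

### The job

With a fingertip, flick the edge of the label dispenser's wheel round clockwise (as the yellow arrow on it shows), click by click, until the red tooth stands at the white pointer, without ever running past it. Then let go of the wheel and press the yellow feed button fully down, and let it spring up again. Only light pushes on the wheel, no gripping, and leave everything else on the bench where it is.

Things in the scene. Friction and masses are not known exactly. Their poses are not given: they have to be found in the camera images.
- dispenser: green carton-label dispenser, bolted down: housing 200 mm (its x, front to back) x 300 (its y) x 60 high, origin centre of its underside, front towards -x. On top: grey selector wheel front left (axis at x -55, y +75), yellow feed button front right (x -50, y -100), white label roll on a steel bracket in the rear middle (x 12 to 92, y -72 to 18, up to 143 above the bench), white pointer behind the wheel
- star: the selector wheel, lying flat: disc 88 mm across, 66 to 76 mm above the bench (hub cap to 81), with six upright round teeth 14 mm thick at its edge, centres 54 mm from the axis, 60 degrees apart, 66 to 90 mm above the bench (40 mm free between neighbours). One tooth is red, five black; a yellow arrow on the disc. Origin on the axis, at its underside; its x axis points to the red tooth
- wheel_axis (a point): point on the wheel's upright axis level with the tops of its teeth, 90 mm above the bench; axes as the dispenser's. Below the teeth 6 mm are free above the housing top; the wheel's rim overhangs the housing's front by 16 mm
- pointer_tip (a point): tip of the white pointer (arrow shape, 12 mm high, on the housing top), 71 mm behind the wheel axis along the dispenser's +x: the red tooth belongs right in front of it
- red_tooth (a point): centre of the top face of the red tooth, 54 mm from the wheel axis, turns with the wheel
- wheel (a joint): turn of the wheel, rad; 0: red tooth at the pointer; grows clockwise seen from above. Clicks every 60 degrees (1.047): at rest a tooth always faces the pointer. Starts 2, 3 or 4 clicks short (-2.09, -3.14, -4.19). Pushing a tooth takes about 2 to 4 N; clearly past half a click the wheel snaps to the next by itself, before that it falls back; well damped, does not run on. End stop at -4.8
- feed_top (a point): centre of the top face of the round yellow feed button, 32 mm across, about 82 mm above the bench, in a black collar 48 mm across and 12 mm high; presses straight down
- feed (a joint): travel of the feed button: 0 up, 0.006 m fully down (5 N), springs back up
- carton: small loose cardboard carton 100 x 130 x 70 mm high; origin centre of its underside. A bystander, to be left where it is
- tape: roll of brown packing tape lying flat, 96 mm across, 48 mm high; origin centre of its underside. A bystander, to be left where it is
- jar: clear jar with red cap, 64 mm across, 90 mm high; origin centre of its underside. A bystander, to be left where it is
- mug: blue mug, 76 mm across, 90 mm high; origin centre of its underside. A bystander, to be left where it is
- spare_roll: spare white label roll standing on its end, 80 mm across, 60 mm high; origin centre of its underside. A bystander, to be left where it is
- scraper: spatula-shaped scraper about 200 mm long lying flat on the bench. A bystander, to be left where it is
- tape_gun_block: orange tape-cutter block 50 x 90 x 30 mm high; origin centre of its underside. A bystander, to be left where it is

How it is judged:
By the outcome, as a careful person would: the job done as asked, in the order asked, and still so for the second after the job is handed in, with the robot touching nothing.
It also fails if it takes over 72 s, if anything falls off the work surface, if the arm or the gripper's body presses on something with over 40 N, if the wrist force passes 120 N, or if a joint passes its speed limit or range.

### The arm

A 6-joint arm with a two-finger parallel gripper is mounted at the origin on the work surface. World frame = base frame: x ahead of the robot, y to its left, z up, the work surface at z = 0. Lengths are in m, angles in rad, forces in N, time in s.
With the tool pointing down it reaches from about 0.35 to 0.975 m from the base axis. Payload 4.9 kg.
Tool frame: the origin (TCP) lies midway between the tips of the shut fingers; the grasp point (between the pads) lies 19 mm behind it; z points along the fingers, y is the direction in which the jaws open and shut (so a half turn about z gives the same grasp; the last joint's range is limited). The gripper opens to 85 mm and grips with 20 to 120 N. Pads are 22 mm wide; open, the fingers measure 114 mm over their backs; the gripper's body (76 mm by 85 mm) begins 54 mm behind the grasp point. The pads swing forward as they close: fully open they stand 13 mm farther back than shut.
Start: joints at [-1.412, 0.053, 1.613, -0, 1.476, -0.119], TCP at [0.171, -0.601, 0.209] pointing down, gripper open.
Joint ranges: [-3.01, 3.01], [-1.01, 2.22], [0.06, 2.58], [-1.02, 4.17], [0.09, 2.62], [-3.14, 3.14]. Speed limits (rad/s): [2.57, 2.57, 3.14, 3.14, 3.14, 3.14].

### API

Orientations are given as a unit quaternion [w, x, y, z].
In Python, from plant import state, grab_frame, camera_params, job_done, boxes_of gives the robot as it stands.
- The arm moves only by the tool step_arm, never from a script. Its argument "steps" is a list of rows, each a list of 4 numbers: the shift along the tool's x, y, z in mm, then the turn about the tool's z in degrees. A call has 1 to 8 rows; each row shifts and turns the pose as measured when the row begins, along the tool's axes as they then stand; what a row does not reach is not made up. A row lasts 1/10 s, in which the tool goes at most 50 mm and 8.59 degrees, less where a joint would pass 70% of its speed; a pose out of reach is approached as far as the arm can. A call is refused whole if a number of a shift passes 50 or a number of a turn 8.59, either way. A call with a gripper value outside its range is refused whole. "claw" is the opening in per cent of the stroke, from 0 (shut) to 100 (fully open), set as the call begins (left out, the last holds). The fingers move at their own pace and stop on an object; the grip force is fixed at half the most. Time passes only in rows, so rows that do not move let the fingers close. It gives the time, the measured TCP pose, the force and the opening at its end, in the units of the state.
- state(): the state, without advancing time (a new reading comes with each control period).
- grab_frame(name): name is "scene" or "top" or "wrist"; returns (picture, depth): 384x512x3 uint8, red, green, blue; 384x512 float32, m along the optical axis (not along the pixel's ray), 0 where there is no reading.
- camera_params(name): a dict with "mtx" (3x3 intrinsics, pixels), "extrinsics" (4x4, takes a point from camera to world coordinates); the wrist camera has in their place "T_tool_cam" (4x4, takes a point from camera to tool coordinates, whose origin is the TCP and whose axes are the flange's). Camera axes: x right, y down, z forward; pixel columns grow to the right and rows downward; lengths in m; the calibration is good to about 2 mm. A picture is of the moment at which its call begins: read the wrist's pose just before it. camera_params takes no time and is no camera call.
- job_done(): hands the job in, once; it reports no verdict.
Trained networks look in the newest picture that a camera, given by its name, has taken for a name from the list of things; names that differ only in an ending like _2 or _b are one class to them, and where a whole thing is asked for, a point or a joint stands for the part that bears it (a point fixed in the world has none). Each returns a list of dicts, best first, with "p" (0 to 1); they miss things now and then, are a little off and sometimes report something else, mostly with a low value. They report only what shows in the picture. A call takes as long as a camera call.
- boxes_of(camera, label): "box" ([left, top, width, height] in pixels, round what is visible of it).
The state is a dict: "time": time; "joint_pos": joint angles; "joint_vel": joint speeds; "joint_efforts": joint torques, N m; "tool_pos": TCP position; "tool_rot": TCP orientation; "contact_force": force on the tool from outside, world axes, zero at the start; "ft_torque": the same for the moment, N m; "gripper_width": opening from 0.0 (shut) to 1.0 (fully open).
Only numpy, scipy, OpenCV 4.12 (cv2) and the standard library are available. Lean on these libraries where they do the work, as an engineer would, in place of code of your own. Each camera call takes 0.05 s, during which the arm holds its last target. There are 200 camera calls.

## Working session

There is one attempt and no reset: what is moved stays moved. The work goes in short steps, Python scripts to look and compute and a tool call to move; the robot and the scene stay as the last step left them, time stands still between calls to the robot, and variables do not carry over. Pictures are saved under pics/ and viewed, about 8 in all and at most 12, crops included, and the job is handed in when it is done.

Besides the shell and the picture viewer there is one more tool, called after "Request:" as name(argument=value, ...) on one line, values as JSON. step_arm: Moves the arm, as the interface text tells. Its arguments: {"type":"object","properties":{"steps":{"type":"array"},"claw":{"type":"number"}},"required":["steps"]}

```bash
ls; mkdir -p pics; cat > h.py <<'E'
import numpy as np,cv2
from plant import *
from scipy.spatial.transform import Rotation as R
def shot(c,fn=None):
    s=state(); im,d=grab_frame(c); p=camera_params(c); K=np.array(p["mtx"])
    if "extrinsics" in p: T=np.array(p["extrinsics"])
    else:
        w,x,y,z=s["tool_rot"]; A=np.eye(4); A[:3,:3]=R.from_quat([x,y,z,w]).as_matrix(); A[:3,3]=s["tool_pos"]; T=A@np.array(p["T_tool_cam"])
    if fn: cv2.imwrite(fn,im[:,:,::-1])
    v,u=np.mgrid[:384,:512]
    P=np.stack([(u-K[0,2])/K[0,0]*d,(v-K[1,2])/K[1,1]*d,d],-1)@T[:3,:3].T+T[:3,3]
    return im,d,P,K,T
E
python3 - <<'E'
from h import *
s=state();print(s)
for c in("top","scene"):
    im,d,P,K,T=shot(c,f"pics/{c}0.png")
    print(c,T[:3,3])
    for n in("dispenser","star","feed_top","red_tooth","pointer_tip"):
        for b in boxes_of(c,n)[:2]:
            l,t,w,h=b["box"];u,v=int(l+w/2),int(t+h/2)
            print(n,np.round(b["box"]),round(b["p"],2),P[v,u].round(3))
a=cv2.imread("pics/top0.png");b=cv2.imread("pics/scene0.png")
E
```

```text
pics
{'time': 0.0, 'joint_pos': array([-1.41200465e+00,  5.33407994e-02,  1.61431019e+00, -1.41541492e-05,
        1.47600501e+00, -1.18997989e-01]), 'joint_vel': array([-0.00086503, -0.00016567, -0.00077695,  0.00103058,  0.00097919,
        0.00032279]), 'joint_efforts': array([ 7.10850218e-04, -3.93672359e+01, -3.70180607e+01, -1.14788912e-05,
        7.00141987e-03, -4.70351139e-06]), 'tool_pos': array([ 0.17128373, -0.60036654,  0.20756336]), 'tool_rot': array([-1.03132832e-03,  9.90368989e-01,  1.38449273e-01, -2.75688906e-05]), 'contact_force': array([-0.66810922,  0.1962075 ,  0.21512959]), 'ft_torque': array([ 0.00839566, -0.00075868, -0.00277015]), 'gripper_width': 1.0037897759135002}
top [0.24312616 0.01743495 1.64569841]
dispenser [220. 132. 103.  77.] 0.81 [ 0.596 -0.084  0.059]
star [235. 167.  42.  40.] 0.6 [ 0.535 -0.027  0.079]
feed_top [301. 166.  12.  12.] 0.62 [ 0.586 -0.192  0.078]
red_tooth [353. 190.  27.  27.] 0.58 [ 0.498 -0.403  0.001]
red_tooth [238. 169.  35.  35.] 0.56 [ 0.537 -0.027  0.084]
pointer_tip [221. 129. 104.  77.] 0.62 [ 0.606 -0.084  0.059]
scene [ 1.1567796  -0.63047449  1.35629068]
dispenser [202. 181.  98. 105.] 0.88 [ 0.652 -0.135  0.136]
star [229. 184.  36.  34.] 0.87 [ 0.54  -0.038  0.085]
star [198. 182. 104. 103.] 0.32 [ 0.647 -0.137  0.133]
feed_top [230. 181.  36.  38.] 0.61 [ 0.536 -0.034  0.083]
feed_top [216. 236.  13.  12.] 0.55 [ 0.585 -0.192  0.08 ]
red_tooth [231. 186.  34.  33.] 0.67 [ 0.54  -0.038  0.085]
red_tooth [308. 121.  28.  30.] 0.42 [0.493 0.405 0.005]
pointer_tip [198. 184. 104. 100.] 0.85 [ 0.648 -0.139  0.131]
```

View pics/top0.png

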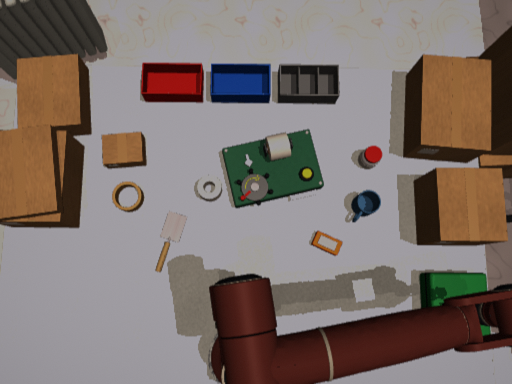

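View pics/scene0.png

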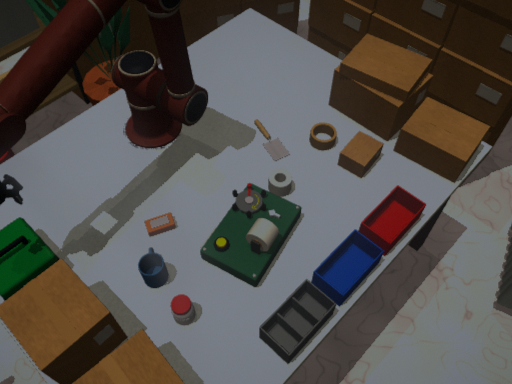

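Request:
step_arm(steps=[[10,-10,-40,0],[30,-32,-20,0],[33,-35,-10,0],[33,-35,-10,0],[33,-35,-10,0],[33,-35,-10,0],[33,-35,-5,0],[33,-35,-5,0]], claw=0)

```text
time: 1.4
tool_pos: [0.3333, -0.2881, 0.3225]
tool_rot: [-0.0, 0.991, 0.133, 0.002]
contact_force: [1.2, 0.1, -0.7]
gripper_width: 0.0
```

```bash
python3 - <<'E'
from h import *
s=state();print(s["tool_pos"],s["tool_rot"],np.round(camera_params("wrist")["T_tool_cam"],3).tolist())
im,d,P,K,T=shot("top")
# dispenser from top cam: green points at height ~60mm
hsv=cv2.cvtColor(im,cv2.COLOR_RGB2HSV)
m=(abs(P[...,2]-.06)<.006)&(hsv[...,0]>55)&(hsv[...,0]<95)&(hsv[...,1]>80)&(P[...,0]>.4)&(P[...,0]<.8)&(abs(P[...,1])<.3)
r=cv2.minAreaRect(P[m][:,:2].astype(np.float32)*1000);print(r,m.sum())
E
```

```text
[ 0.33328153 -0.288143    0.32248625] [-4.25015830e-04  9.91127375e-01  1.32905424e-01  1.57957189e-03] [[0.002, -0.959, -0.284, 0.073], [1.0, 0.002, 0.0, 0.0], [0.0, -0.284, 0.959, -0.164], [0.0, 0.0, 0.0, 1.0]]
((606.7509765625, -85.03108215332031), (195.69119262695312, 296.6095886230469), 13.429429054260254) 3238
```

Request:
step_arm(steps=[[38,-22,0,0],[38,-22,0,0],[38,-22,0,0],[38,-22,0,0],[38,-22,0,0],[38,-22,0,0],[38,-22,0,0],[20,-10,0,-2]])

```text
time: 2.25
tool_pos: [0.5741, -0.0383, 0.3303]
tool_rot: [0.003, 0.988, 0.154, 0.007]
contact_force: [0.2, -0.3, -0.7]
gripper_width: 0.003
```

Request:
step_arm(steps=[[0,0,0,0],[0,0,0,0]])

```text
time: 2.45
tool_pos: [0.5754, -0.036, 0.3296]
tool_rot: [0.002, 0.988, 0.156, 0.007]
contact_force: [-0.7, 0.4, 0.1]
gripper_width: -0.0
```

```bash
python3 - <<'E'
from h import *
s=state();print(s["tool_pos"],s["tool_rot"],s["contact_force"])
im,d,P,K,T=shot("wrist","pics/w1.png"); np.savez("w1.npz",im=im,P=P)
hsv=cv2.cvtColor(im,cv2.COLOR_RGB2HSV)
near=(P[...,0]>.4)&(P[...,0]<.8)&(abs(P[...,1])<.35)
m=near&(P[...,2]>.084)&(P[...,2]<.094)
n,l,st,c=cv2.connectedComponentsWithStats(m.astype(np.uint8))
for i in range(1,n):
    if st[i,4]>25:
        q=P[l==i]; print(st[i].tolist(),np.median(q,0).round(4),im[l==i].mean(0).round())
m=near&(hsv[...,0]>20)&(hsv[...,0]<35)&(hsv[...,1]>150)&(P[...,2]>.077)
n,l,st,c=cv2.connectedComponentsWithStats(m.astype(np.uint8))
for i in range(1,n):
    if st[i,4]>25: print("Y",st[i].tolist(),P[l==i].mean(0).round(4))
E
```

```text
[ 0.57536223 -0.03600697  0.32956349] [0.00246626 0.98768097 0.15631657 0.00673414] [-0.67798838  0.35898359  0.11154033]
[237, 149, 9, 9, 67] [ 0.5922 -0.015   0.0889] [30. 30. 30.]
[206, 164, 9, 9, 67] [0.5554 0.0237 0.0889] [29. 31. 30.]
[266, 168, 9, 9, 61] [ 0.5776 -0.0664  0.0891] [29. 28. 28.]
[205, 197, 9, 9, 61] [0.5036 0.0112 0.089 ] [120.  40.  36.]
[263, 201, 8, 9, 59] [ 0.5255 -0.0788  0.0889] [26. 26. 26.]
[233, 215, 9, 8, 56] [ 0.4884 -0.0404  0.0891] [28. 28. 28.]
```

View pics/w1.png

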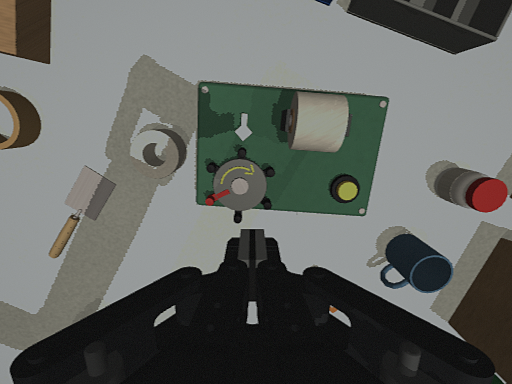

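Request:
step_arm(steps=[[0,0,0,4.3],[-17,-15,40,0],[-17,-15,40,0],[-17,-15,40,0],[-17,-15,40,0],[-16,-13,38,0],[0,0,0,0],[0,0,0,0]])

```text
time: 3.3
tool_pos: [0.4741, 0.0068, 0.1264]
tool_rot: [0.005, 0.994, 0.109, 0.011]
contact_force: [0.6, -0.6, 1.7]
gripper_width: 0.001
```

```bash
cat >> h.py <<'E'
W=np.array([.5405,-.0276]); YAW=np.radians(13.7)
def rel():
    "TCP in dispenser axes about the wheel axis, mm; tool yaw deg; z; force"
    s=state(); p=s["tool_pos"]; w,x,y,z=s["tool_rot"]; M=R.from_quat([x,y,z,w]).as_matrix()
    c,n=np.cos(YAW),np.sin(YAW)
    d=np.array([[c,n],[-n,c]])@(p[:2]-W)*1000
    print("rel",d.round(1),"z",round(p[2]*1000,1),"yaw",np.degrees(np.arctan2(M[1,0],M[0,0])).round(1),"tilt",M[:,2].round(3),"F",s["contact_force"].round(1),"t",s["time"])
E
python3 -c "from h import *;rel()"
```

```text
rel [-56.4  49.1] z 126.4 yaw 12.5 tilt [ 0.022 -0.007 -1.   ] F [ 0.6 -0.6  1.7] t 3.3
```

Request:
step_arm(steps=[[3,-8,0,-1],[0,0,20,0],[0,0,18,0],[0,0,8,0],[0,0,0,0]])

```text
time: 3.8
tool_pos: [0.4916, 0.0123, 0.0962]
tool_rot: [0.008, 0.993, 0.117, 0.024]
contact_force: [-0.9, 0.7, -1.2]
gripper_width: 0.0
```

```bash
python3 -c "
from h import *;rel();shot('wrist','pics/w2.png')"
```

```text
rel [-38.1  50.4] z 96.2 yaw 13.5 tilt [ 0.05  -0.011 -0.999] F [-0.9  0.7 -1.2] t 3.8
```

View pics/w2.png

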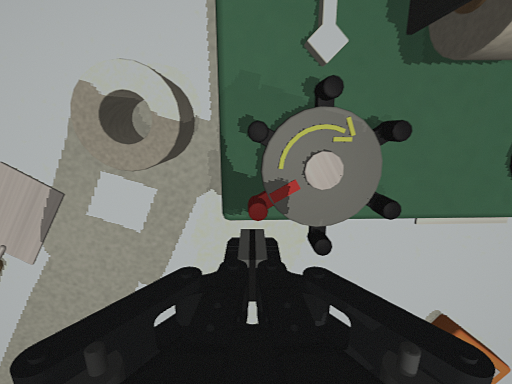

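```bash
python3 -c "
from h import *;rel();s=state();print(s['joint_pos'],s['joint_vel'])"
```

```text
rel [-37.5  50.2] z 97.1 yaw 13.5 tilt [ 0.052 -0.011 -0.999] F [-0.6 -0.2  0.9] t 3.85
[-0.12363129 -0.21487691  2.05742137 -0.00461274  1.24591284  1.2139121 ] [ 0.00015895 -0.01354991  0.00016532 -0.00108745  0.00149406 -0.00019428]
```

Request:
step_arm(steps=[[-5,0,0,0],[-5,0,0,0],[0,0,0,0]])

```text
time: 4.15
tool_pos: [0.4845, 0.0094, 0.1006]
tool_rot: [0.009, 0.993, 0.117, 0.028]
contact_force: [0.2, 0.6, -0.3]
gripper_width: 0.003
```

```bash
python3 -c "
from h import *;rel();s=state();print(s['joint_pos'],s['joint_vel'])"
```

```text
rel [-45.6  49.2] z 100.6 yaw 13.5 tilt [ 0.058 -0.012 -0.998] F [ 0.2  0.6 -0.3] t 4.15
[-0.13179914 -0.24466937  2.07612508 -0.0041783   1.251305    1.20542771] [ 0.00034934 -0.00543288 -0.01567959  0.00189207 -0.00189966 -0.0015337 ]
```

Request:
step_arm(steps=[[-9,-8,0,0],[0,0,0,0],[0,0,0,0]])

```text
time: 4.45
tool_pos: [0.4744, 0.0148, 0.1014]
tool_rot: [0.01, 0.993, 0.117, 0.03]
contact_force: [-0.1, -0.1, -0.2]
gripper_width: 0.004
```

Request:
step_arm(steps=[[0,0,5,0],[0,0,5,0],[0,0,5,0]])

```text
time: 4.75
tool_pos: [0.4767, 0.0142, 0.0865]
tool_rot: [0.01, 0.993, 0.117, 0.031]
contact_force: [-0.3, -0.4, 0.2]
gripper_width: 0.001
```

```bash
python3 -c "
from h import *;rel()"
```

```text
rel [-52.1  55.7] z 86.5 yaw 13.5 tilt [ 0.064 -0.013 -0.998] F [-0.3 -0.4  0.2] t 4.75
```

Request:
step_arm(steps=[[-1,-1,4,0],[0,0,3,0],[5,0,0.3,0],[5,0,0.3,0],[5,0,0.3,0],[5,0,0.3,0],[5,0,0.3,0]])

```text
time: 5.45
tool_pos: [0.5015, 0.0211, 0.077]
tool_rot: [0.01, 0.993, 0.117, 0.03]
contact_force: [-0.0, -0.4, -0.3]
gripper_width: 0.001
```

```bash
python3 -c "
from h import *;rel()"
```

```text
rel [-26.3  56.5] z 77.0 yaw 13.4 tilt [ 0.061 -0.012 -0.998] F [-0.  -0.4 -0.3] t 5.45
```

```bash
python3 -c "
from h import *;rel();im=shot('wrist')[0];cv2.imwrite('pics/w3.png',cv2.resize(im[60:300,150:450,::-1],None,fx=2,fy=2))"
```

```text
rel [-26.3  56.5] z 77.0 yaw 13.4 tilt [ 0.061 -0.012 -0.998] F [-0.  -0.4 -0.3] t 5.45
```

View pics/w3.png

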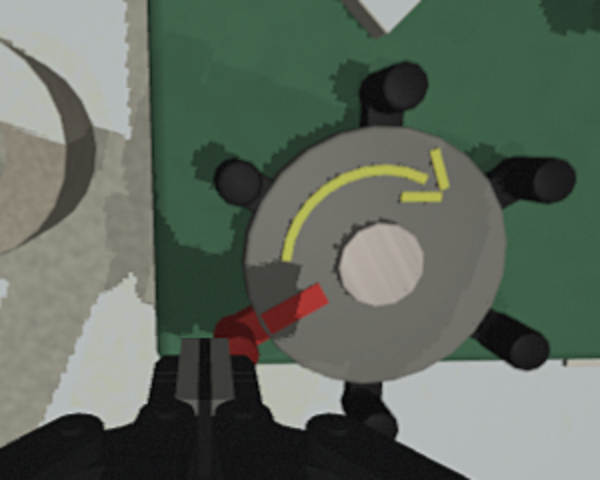

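Request:
step_arm(steps=[[-5,-1,-2,0],[-6,0,-2,0],[-6,0,0,0],[0,4,0,0],[0,4,0,0],[0,0,0,0]])

```text
time: 6.1
tool_pos: [0.4855, 0.0095, 0.081]
tool_rot: [0.01, 0.993, 0.117, 0.03]
contact_force: [-0.2, -0.2, -0.7]
gripper_width: -0.0
```

```bash
python3 -c "
from h import *;rel()"
```

```text
rel [-44.7  49.1] z 81.0 yaw 13.5 tilt [ 0.062 -0.013 -0.998] F [-0.2 -0.2 -0.7] t 6.1
```

Request:
step_arm(steps=[[5,0,0.3,0],[5,0,0.3,0],[5,0,0.3,0]])

```text
time: 6.4
tool_pos: [0.5011, 0.0128, 0.081]
tool_rot: [0.01, 0.993, 0.116, 0.03]
contact_force: [0.1, -0.2, -0.2]
gripper_width: 0.0
```

```bash
python3 -c "
from h import *;rel()"
```

```text
rel [-28.7  48.6] z 81.0 yaw 13.4 tilt [ 0.063 -0.012 -0.998] F [ 0.1 -0.2 -0.2] t 6.4
```

```bash
cat >> h.py <<'E'
def red(c):
    im,d,P,K,T=shot(c); hsv=cv2.cvtColor(im,cv2.COLOR_RGB2HSV)
    m=((hsv[...,0]<8)|(hsv[...,0]>172))&(hsv[...,1]>130)&(hsv[...,2]>60)&(P[...,2]>.07)&(P[...,2]<.1)
    q=P[m][:,:2]-W; q=q[np.hypot(*q.T)<.066]*1000
    n,a=len(q),np.degrees(np.arctan2(q[:,1],q[:,0]))-13.7
    print(c,"red n",n,"angle ccw from pointer",np.median(a).round(1) if n else None,"r",np.hypot(*q.T).max().round(1) if n else None)
    return im
E
python3 -c "
from h import *;red('top');red('scene');im=red('wrist');cv2.imwrite('pics/w4.png',cv2.resize(im[60:300,150:450,::-1],None,fx=2,fy=2))"
```

```text
top red n 0 angle ccw from pointer None r None
scene red n 13 angle ccw from pointer 122.6 r 57.4
wrist red n 680 angle ccw from pointer 118.9 r 57.9
```

View pics/w4.png

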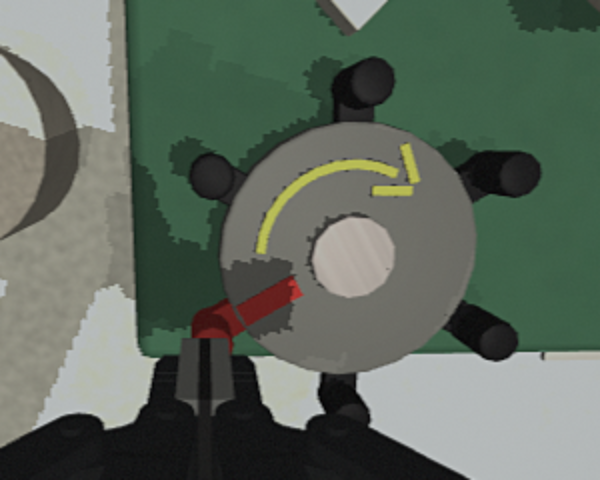

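Request:
step_arm(steps=[[5,0,0.3,0],[5,0,0.3,0],[5,0,0.3,0]])

```text
time: 6.85
tool_pos: [0.5161, 0.0167, 0.0806]
tool_rot: [0.01, 0.993, 0.116, 0.03]
contact_force: [-0.4, -0.2, -0.5]
gripper_width: 0.002
```

```bash
python3 -c "
from h import *;rel();red('scene');red('wrist')"
```

```text
rel [-13.2  48.8] z 80.6 yaw 13.4 tilt [ 0.062 -0.012 -0.998] F [-0.4 -0.2 -0.5] t 6.85
scene red n 30 angle ccw from pointer 122.5 r 61.7
wrist red n 330 angle ccw from pointer 120.9 r 44.2
```

```bash
python3 -c "
from h import *
im,d,P,K,T=shot('wrist')
for v in range(215,262,5): print(v,P[v,252].round(4),P[v,246].round(4),im[v,252])
im=grab_frame('scene')[0]
cv2.imwrite('pics/s2.png',cv2.resize(im[150:270,180:330,::-1],None,fx=5,fy=5,interpolation=cv2.INTER_CUBIC))"
```

```text
215 [0.5203 0.0168 0.0598] [0.5194 0.0212 0.0602] [40 59 45]
220 [0.5168 0.016  0.0608] [0.5153 0.0203 0.0595] [38 56 43]
225 [0.5123 0.0149 0.0589] [0.5115 0.0194 0.0596] [ 66 101  77]
230 [0.5267 0.0197 0.1093] [0.5258 0.0229 0.1088] [14 13 14]
235 [0.5263 0.0198 0.1159] [0.5256 0.0229 0.1157] [21 20 18]
240 [0.5259 0.0199 0.1216] [0.5252 0.0229 0.1217] [13 16 14]
245 [0.5252 0.0198 0.1264] [0.5249 0.0228 0.1273] [18 18 17]
250 [0.525  0.0199 0.1316] [0.5238 0.0226 0.1305] [15 17 13]
255 [0.5251 0.0201 0.1372] [0.5239 0.0226 0.136 ] [18 15 14]
260 [0.5243 0.02   0.1406] [0.5237 0.0226 0.1406] [32 31 32]
```

View pics/s2.png

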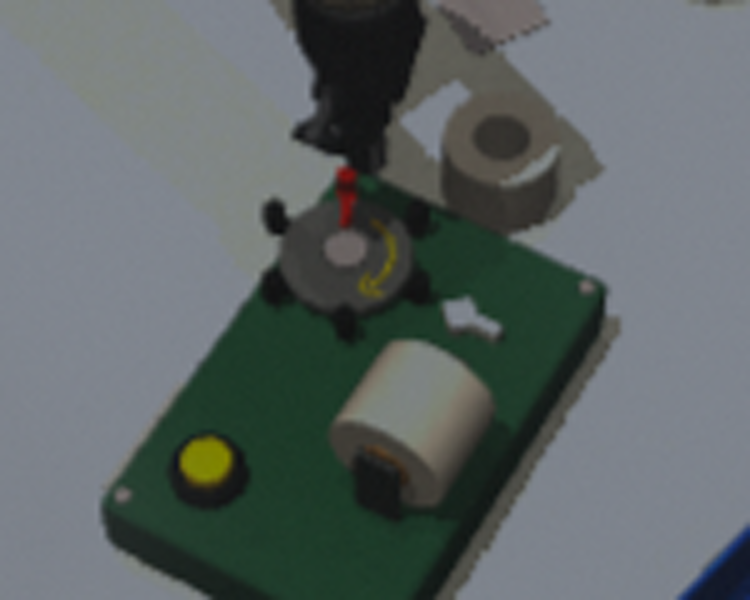

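Request:
step_arm(steps=[[-8,0,0,0],[-8,0,0,0],[-8,0,0,0],[-8,0,0,0],[-6,0,0,0],[0,0,0,0]])

```text
time: 7.65
tool_pos: [0.4741, 0.007, 0.0776]
tool_rot: [0.01, 0.993, 0.116, 0.029]
contact_force: [-1.2, -0.0, -0.5]
gripper_width: -0.0
```

Request:
step_arm(steps=[[-1,0,5,0],[-1,0,5,0],[0,0,0,0]])

```text
time: 7.95
tool_pos: [0.4729, 0.0062, 0.067]
tool_rot: [0.01, 0.993, 0.116, 0.03]
contact_force: [0.1, -0.3, 0.7]
gripper_width: -0.001
```

```bash
cat >> h.py <<'E'
def tip():
    im,d,P,K,T=shot('wrist'); f=P[200:300,246]; i=np.argmax(d[200:300,246]<d[180,246]*.8)
    print("tip row",200+i,"lowest seen",f[i].round(4),f[i+1].round(4),"d",d[200+i-1,246],d[200+i,246])
    return im
E
python3 -c "
from h import *;rel();tip()"
```

```text
rel [-57.7  48.9] z 67.0 yaw 13.4 tilt [ 0.061 -0.013 -0.998] F [ 0.1 -0.3  0.7] t 7.95
tip row 236 lowest seen [0.4819 0.0124 0.1031] [0.4821 0.0124 0.1049] d 0.14268169 0.14089316
```

```bash
cat >> h.py <<'E'
def tip():
    im,d,P,K,T=shot('wrist'); c=d[200:300,246]; i=np.argmin(np.diff(c))+1
    print("tip row",200+i,"jump",c[i-1],c[i],"lowest seen",P[200+i,246].round(4))
    return im
E
python3 -c "
from h import *;tip()"
```

```text
tip row 256 jump 0.12194817 0.0 lowest seen [0.5342 0.0251 0.2356]
```

```bash
python3 -c "
from h import *
im,d,P,K,T=shot('wrist')
for v in range(216,262,3): print(v,P[v,246].round(4),d[v,246].round(3),im[v,246], P[v,262].round(4))"
```

```text
216 [ 0.4605  0.0068 -0.0014] 0.248 [168 173 173] [ 0.464  -0.0077 -0.0007]
219 [ 4.58e-01  6.20e-03 -1.00e-04] 0.248 [168 172 172] [ 0.4609 -0.0086 -0.0016]
222 [ 0.4545  0.0054 -0.0019] 0.25 [168 172 168] [ 0.4581 -0.0093 -0.0015]
225 [ 0.4519  0.0048 -0.0013] 0.25 [168 172 161] [ 0.4553 -0.0099 -0.001 ]
228 [ 0.4489  0.0041 -0.0013] 0.251 [188 192 185] [ 0.4524 -0.0106 -0.0011]
231 [0.4828 0.0124 0.0974] 0.147 [57 58 55] [0.4851 0.004  0.0985]
234 [0.4823 0.0124 0.1006] 0.144 [55 55 53] [0.4848 0.0041 0.1021]
237 [0.4823 0.0124 0.105 ] 0.14 [56 57 54] [0.4841 0.0041 0.1047]
240 [0.4823 0.0124 0.1089] 0.136 [57 57 55] [0.4843 0.0045 0.1094]
243 [0.4822 0.0124 0.1123] 0.133 [56 57 54] [0.4838 0.0045 0.1121]
246 [0.4814 0.0122 0.1142] 0.131 [57 57 55] [0.4838 0.0048 0.1158]
249 [0.4817 0.0123 0.1184] 0.127 [56 56 54] [0.4838 0.005  0.1193]
252 [0.4815 0.0123 0.1212] 0.124 [55 56 53] [0.483  0.0049 0.1208]
255 [0.4809 0.0121 0.1231] 0.122 [55 55 53] [0.4826 0.0049 0.1231]
258 [0.4812 0.0122 0.1267] 0.119 [55 55 52] [0.4826 0.0052 0.1263]
261 [0.4801 0.012  0.1274] 0.118 [89 89 85] [0.4833 0.0056 0.1306]
```

Request:
step_arm(steps=[[0,0,5,0],[0,0,5,0],[0,0,3,0],[0,0,0,0]])

```text
time: 8.5
tool_pos: [0.4749, 0.0061, 0.0539]
tool_rot: [0.01, 0.993, 0.116, 0.03]
contact_force: [1.0, 0.3, 0.3]
gripper_width: 0.002
```

Request:
step_arm(steps=[[4,0,0.2,0],[4,0,0.2,0],[0,0,0,0]])

```text
time: 8.8
tool_pos: [0.4835, 0.008, 0.054]
tool_rot: [0.01, 0.993, 0.116, 0.031]
contact_force: [0.4, 0.2, 0.2]
gripper_width: -0.006
```

```bash
python3 -c "
from h import *
rel();print(state()['contact_force'])"
```

```text
rel [-47.   48.1] z 54.0 yaw 13.4 tilt [ 0.063 -0.013 -0.998] F [0.4 0.2 0.2] t 8.8
[0.40333377 0.19781141 0.21972522]
```

Request:
step_arm(steps=[[4,0,0.2,0],[4,0,0.2,0],[4,0,0.2,0]])

```text
time: 9.1
tool_pos: [0.491, 0.012, 0.0524]
tool_rot: [0.008, 0.993, 0.117, 0.024]
contact_force: [-5.2, 1.7, 0.8]
gripper_width: 0.0
```

```bash
python3 -c "
from h import *
rel();red('scene');red('wrist')"
```

```text
rel [-38.8  50.2] z 52.4 yaw 13.4 tilt [ 0.05  -0.011 -0.999] F [-5.2  1.7  0.8] t 9.1
scene red n 20 angle ccw from pointer 114.4 r 58.3
wrist red n 1358 angle ccw from pointer 111.4 r 60.3
```

Request:
step_arm(steps=[[5,0.3,-0.2,0],[5,0.3,-0.2,0],[5,0,-0.2,0],[5,0,-0.2,0]])

```text
time: 9.6
tool_pos: [0.5092, 0.017, 0.0524]
tool_rot: [0.007, 0.993, 0.117, 0.022]
contact_force: [-1.2, -0.2, -0.2]
gripper_width: -0.0
```

```bash
python3 -c "
from h import *
rel();red('scene');red('wrist')"
```

```text
rel [-19.9  50.7] z 52.4 yaw 13.4 tilt [ 0.045 -0.009 -0.999] F [-1.2 -0.2 -0.2] t 9.6
scene red n 10 angle ccw from pointer 93.8 r 57.3
wrist red n 1345 angle ccw from pointer 89.2 r 59.8
```

Request:
step_arm(steps=[[4,0,-0.2,0],[4,0,-0.2,0],[4,0,-0.2,0],[0,0,0,0],[0,0,0,0]])

```text
time: 10.2
tool_pos: [0.5256, 0.0193, 0.0561]
tool_rot: [0.008, 0.993, 0.117, 0.026]
contact_force: [-0.8, -0.6, -0.2]
gripper_width: 0.001
```

```bash
python3 -c "
from h import *
rel();red('scene');red('wrist')"
```

```text
rel [-3.4 49.1] z 56.1 yaw 13.4 tilt [ 0.053 -0.011 -0.999] F [-0.8 -0.6 -0.2] t 10.2
scene red n 21 angle ccw from pointer 61.2 r 59.0
wrist red n 1207 angle ccw from pointer 59.3 r 60.2
```

Request:
step_arm(steps=[[0,0,-4,0],[0,0,-6,0],[0,0,-8,0],[0,0,-10,0],[0,0,0,0]])

```text
time: 10.8
tool_pos: [0.5237, 0.0195, 0.0868]
tool_rot: [0.009, 0.993, 0.117, 0.026]
contact_force: [0.4, 0.3, -0.4]
gripper_width: 0.001
```

```bash
python3 -c "
from h import *
rel();red('wrist')"
```

```text
rel [-5.1 49.7] z 86.8 yaw 13.4 tilt [ 0.054 -0.011 -0.998] F [ 0.4  0.3 -0.4] t 10.8
wrist red n 807 angle ccw from pointer 59.8 r 60.2
```

Request:
step_arm(steps=[[-9,0,0,0],[-9,0,0,0],[-9,0,0,0],[-9,0,0,0],[-9,0,0,0],[-7,0,0,0],[0,0,0,0],[0,0,0,0]])

```text
time: 11.65
tool_pos: [0.4661, 0.0064, 0.0816]
tool_rot: [0.008, 0.993, 0.116, 0.024]
contact_force: [0.2, -0.0, 0.4]
gripper_width: -0.004
```

```bash
python3 -c "
from h import *
rel()"
```

```text
rel [-64.3  50.7] z 81.6 yaw 13.4 tilt [ 0.05  -0.011 -0.999] F [ 0.2 -0.   0.4] t 11.65
```

Request:
step_arm(steps=[[0,0,5,0],[0,0,5,0],[0,0,5,0],[0,0,5,0],[0,0,5,0],[0,0,2,0],[0,0,0,0]])

```text
time: 12.35
tool_pos: [0.468, 0.0063, 0.0516]
tool_rot: [0.008, 0.993, 0.116, 0.024]
contact_force: [-0.3, -0.9, 0.4]
gripper_width: -0.001
```

Request:
step_arm(steps=[[5,0,0,0],[5,0.3,0,0],[4,0.3,0,0],[4,0,0,0],[4,0,0,0]])

```text
time: 12.85
tool_pos: [0.4882, 0.0119, 0.052]
tool_rot: [0.007, 0.993, 0.117, 0.02]
contact_force: [-5.9, 1.6, 1.4]
gripper_width: -0.003
```

```bash
python3 -c "
from h import *
rel();red('wrist');red('scene')"
```

```text
rel [-41.5  50.8] z 52.0 yaw 13.4 tilt [ 0.041 -0.009 -0.999] F [-5.9  1.6  1.4] t 12.85
wrist red n 1437 angle ccw from pointer 55.6 r 59.9
scene red n 35 angle ccw from pointer 56.8 r 57.3
```

Request:
step_arm(steps=[[5,0.3,-0.2,0],[5,0.3,-0.2,0],[5,0,-0.2,0],[5,0,-0.2,0],[4,0,-0.2,0]])

```text
time: 13.45
tool_pos: [0.51, 0.0181, 0.0517]
tool_rot: [0.006, 0.993, 0.117, 0.016]
contact_force: [-0.8, 0.5, -0.6]
gripper_width: 0.004
```

```bash
python3 -c "
from h import *
rel();red('wrist')"
```

```text
rel [-18.8  51.6] z 51.7 yaw 13.4 tilt [ 0.034 -0.007 -0.999] F [-0.8  0.5 -0.6] t 13.45
wrist red n 1426 angle ccw from pointer 30.2 r 60.1
```

Request:
step_arm(steps=[[4,0,-0.2,0],[4,0,-0.2,0],[0,0,0,0],[0,0,0,0]])

```text
time: 13.9
tool_pos: [0.5225, 0.0195, 0.0548]
tool_rot: [0.007, 0.993, 0.117, 0.02]
contact_force: [-0.4, -0.2, -0.1]
gripper_width: 0.003
```

```bash
python3 -c "
from h import *
rel();red('wrist')"
```

```text
rel [-6.4 50. ] z 54.8 yaw 13.4 tilt [ 0.042 -0.008 -0.999] F [-0.4 -0.2 -0.1] t 13.9
wrist red n 1489 angle ccw from pointer 1.0 r 60.0
```

Request:
step_arm(steps=[[0,0,-4,0],[0,0,-6,0],[0,0,-8,0],[0,0,-12,0],[0,0,-15,0],[0,0,-15,0],[0,0,0,0]])

```text
time: 14.65
tool_pos: [0.5201, 0.0199, 0.1213]
tool_rot: [0.007, 0.993, 0.117, 0.022]
contact_force: [0.3, -0.8, 0.4]
gripper_width: 0.002
```

Request:
step_arm(steps=[[1,25,0,0],[1,30,0,0],[1,30,0,0],[1,30,0,0],[1,30,0,0],[1,30,0,0],[0,20,0,0],[0,0,0,0]])

```text
time: 15.45
tool_pos: [0.5729, -0.1746, 0.1264]
tool_rot: [0.007, 0.993, 0.118, 0.023]
contact_force: [-0.1, 0.7, -0.3]
gripper_width: -0.002
```

```bash
python3 -c "
from h import *
rel();red('top')
for c in('wrist','top'):
    im,d,P,K,T=shot(c,f'pics/{c}5.png')
    hsv=cv2.cvtColor(im,cv2.COLOR_RGB2HSV)
    m=(hsv[...,0]>20)&(hsv[...,0]<35)&(hsv[...,1]>150)&(P[...,2]>.074)&(P[...,2]<.09)&(P[...,1]<-.12)
    q=P[m]; print(c,len(q))
    if len(q): print(q.mean(0),q.min(0),q.max(0))
"
```

```text
rel [  -3.4 -150.5] z 126.4 yaw 13.6 tilt [ 0.048 -0.009 -0.999] F [-0.1  0.7 -0.3] t 15.45
top red n 35 angle ccw from pointer 4.6 r 55.9
wrist 160
[ 0.59183337 -0.18798803  0.0798131 ] [ 0.57215992 -0.20546388  0.0741647 ] [ 0.60175074 -0.18124438  0.08275296]
top 1
[ 0.56968783 -0.18917825  0.07673251] [ 0.56968783 -0.18917825  0.07673251] [ 0.56968783 -0.18917825  0.07673251]
```

View pics/wrist5.png

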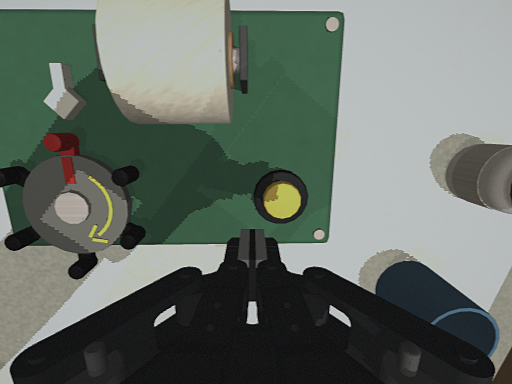

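```bash
python3 -c "
from h import *
im,d,P,K,T=shot('wrist')
hsv=cv2.cvtColor(im,cv2.COLOR_RGB2HSV)
m=((hsv[...,0]>20)&(hsv[...,0]<38)&(hsv[...,1]>100)).astype(np.uint8); m[:150]=0; m[:,:240]=0
v,u=np.nonzero(m);print(len(u),u.min(),u.max(),v.min(),v.max());c=P[int((v.min()+v.max())/2),int((u.min()+u.max())/2)];print(c)
q=np.median(P[m>0],0);print(q)
a=np.radians(13.5);e=(c-state()['tool_pos'])*1000
print('tool dx',e[0]*np.cos(a)+e[1]*np.sin(a),'dy',e[0]*np.sin(a)-e[1]*np.cos(a))
"
```

```text
1146 247 303 181 303
[ 0.58200108 -0.18157382  0.16187465]
[ 0.58750309 -0.1962073   0.08118558]
tool dx 7.074195385049373 dy 12.169066897735075
```

Request:
step_arm(steps=[[5,12,0,0],[5,12,0,0],[0,0,10,0],[0,0,12,0],[0,0,12,0],[0,0,10,0],[0,0,0,0]])

```text
time: 16.35
tool_pos: [0.5903, -0.191, 0.0777]
tool_rot: [0.006, 0.992, 0.122, 0.022]
contact_force: [-0.3, 0.3, -0.1]
gripper_width: 0.004
```

```bash
python3 -c "
from h import *
rel()"
```

```text
rel [   9.7 -170.6] z 77.7 yaw 14.0 tilt [ 0.045 -0.006 -0.999] F [-0.3  0.3 -0.1] t 16.35
```

Request:
step_arm(steps=[[-4,5,0,0],[0,0,5,0],[-1,0,5,0],[0,0,5,0],[0,0,3,0],[0,0,0,0]])

```text
time: 16.95
tool_pos: [0.5874, -0.1979, 0.0588]
tool_rot: [0.006, 0.992, 0.122, 0.022]
contact_force: [-0.9, 0.8, 1.7]
gripper_width: -0.004
```

```bash
python3 -c "
from h import *
rel()"
```

```text
rel [   5.3 -176.5] z 58.8 yaw 14.0 tilt [ 0.046 -0.006 -0.999] F [-0.9  0.8  1.7] t 16.95
```

Request:
step_arm(steps=[[0,0,3,0],[0,0,2,0],[0,0,2,0]])

```text
time: 17.25
tool_pos: [0.5881, -0.1981, 0.0535]
tool_rot: [0.006, 0.992, 0.122, 0.022]
contact_force: [-5.4, 0.5, 14.5]
gripper_width: -0.001
```

Request:
step_arm(steps=[[0,0,2,0],[0,0,2,0]])

```text
time: 17.45
tool_pos: [0.5881, -0.1981, 0.0535]
tool_rot: [0.006, 0.992, 0.122, 0.021]
contact_force: [-7.3, 2.4, 14.5]
gripper_width: 0.004
```

```bash
python3 -c "
from h import *
rel()
for c in('wrist','scene'):
    im,d,P,K,T=shot(c)
    hsv=cv2.cvtColor(im,cv2.COLOR_RGB2HSV)
    m=(hsv[...,0]>20)&(hsv[...,0]<38)&(hsv[...,1]>100)&(np.hypot(P[...,0]-.5875,P[...,1]+.1962)<.02)&(P[...,2]<.09)
    q=P[m];print(c,len(q), np.percentile(q[:,2],[10,50,90]).round(4) if len(q) else '')
    if c=='wrist':
        v,u=np.nonzero(m);print(u.min(),u.max(),v.min(),v.max()); cv2.imwrite('pics/p.png',cv2.resize(im[130:290,180:340,::-1],None,fx=3,fy=3))
    else: cv2.imwrite('pics/ps.png',cv2.resize(im[215:265,195:245,::-1],(480,480)))
a=np.hstack([cv2.imread('pics/p.png'),cv2.imread('pics/ps.png')[:480]]);cv2.imwrite('pics/pp.png',cv2.resize(a,(800,400)))
"
```

```text
rel [   5.9 -176.9] z 53.5 yaw 14.1 tilt [ 0.043 -0.006 -0.999] F [-7.3  2.4 14.5] t 17.45
wrist 535 [0.0721 0.0745 0.0757]
224 276 219 250
scene 31 [0.0716 0.0764 0.0798]
```

View pics/pp.png

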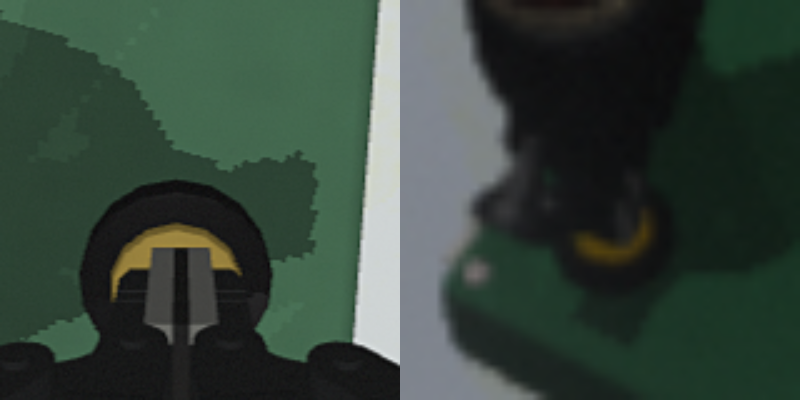

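Request:
step_arm(steps=[[0,0,-2,0],[0,0,0,0]])

```text
time: 17.75
tool_pos: [0.5885, -0.1982, 0.0571]
tool_rot: [0.006, 0.992, 0.122, 0.022]
contact_force: [-1.2, 0.5, 3.4]
gripper_width: -0.001
```

Request:
step_arm(steps=[[0,0,-2,0],[0,0,0,0]])

```text
time: 17.95
tool_pos: [0.5887, -0.1983, 0.0591]
tool_rot: [0.006, 0.992, 0.122, 0.022]
contact_force: [0.3, -0.6, 1.5]
gripper_width: 0.001
```

Request:
step_arm(steps=[[0,0,-2,0],[0,0,0,0]])

```text
time: 18.15
tool_pos: [0.5887, -0.1983, 0.0604]
tool_rot: [0.006, 0.992, 0.122, 0.022]
contact_force: [0.4, 0.4, -0.0]
gripper_width: -0.0
```

The fingertip was on the button, whose top read 75–76 mm, so it was fully down. The force then fell like a spring as I lifted. Next I retreat and check.

Request:
step_arm(steps=[[0,0,-10,0],[0,0,-20,0],[0,0,-30,0],[0,0,-35,0],[0,0,-35,0],[0,0,-35,0],[-5,-10,-35,0],[0,0,0,0]])

```text
time: 18.95
tool_pos: [0.5699, -0.1873, 0.2667]
tool_rot: [0.005, 0.992, 0.122, 0.02]
contact_force: [0.4, -0.2, 0.7]
gripper_width: -0.0
```

Request:
step_arm(steps=[[0,0,0,0],[0,0,0,0]])

```text
time: 19.15
tool_pos: [0.5699, -0.1873, 0.2673]
tool_rot: [0.005, 0.992, 0.122, 0.02]
contact_force: [0.6, 0.3, 0.8]
gripper_width: -0.0
```

```bash
python3 -c "
from h import *
rel();red('wrist');red('scene')
im,d,P,K,T=shot('wrist','pics/end.png')
hsv=cv2.cvtColor(im,cv2.COLOR_RGB2HSV)
m=(hsv[...,0]>20)&(hsv[...,0]<38)&(hsv[...,1]>100)&(np.hypot(P[...,0]-.5875,P[...,1]+.1962)<.014)
print('button z',np.median(P[m][:,2]),m.sum())
"
```

```text
rel [  -9.2 -162.1] z 267.3 yaw 14.0 tilt [ 0.042 -0.005 -0.999] F [0.6 0.3 0.8] t 19.15
wrist red n 227 angle ccw from pointer -1.7 r 59.2
scene red n 29 angle ccw from pointer -2.1 r 55.8
button z 0.08136290374053767 348
```

View pics/end.png

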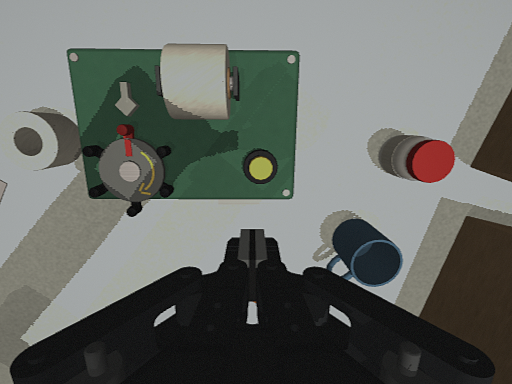

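The red tooth at (125,131) stands right in front of the pointer at (125,102). The button at (261,168) is back up, and everything else is where it was.

```bash
python3 -c "
from plant import *
print(job_done())"
```

```text
the job is handed in; nothing more can be done
None
```

The wheel now has its red tooth at the white pointer, and the feed button has been pressed fully down and has sprung back up. The job was handed in at about 19 s.

- **Wheel:** it started two clicks short. I pushed it clockwise in two single clicks with the shut fingertips; the highest force I read was about 6 N. After each click I lifted clear.
- **Button:** I pressed it to its stop with about 15 N. Its top read about 76 mm when down and 81 mm after release, against 82 mm stated.
- **Last checks:** the red tooth reads within about 2° of the pointer in two cameras, with the gripper well clear and touching nothing. The spare roll, jar and mug look undisturbed in the last picture. I didn't measure the positions of the bystanders.

**What disagreed:** the fingertips sit about 23–28 mm higher than the reported tool position. My first passes therefore went over the teeth without touching them. I found this from the wrist camera's depth readings and lowered the tool to suit. The tool also tilted by up to about 3.7° during the moves, which did no harm.

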